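# Load the sample jar into the gated weighing nest

### The job

Load the squat wide-lidded jar into the nest of the guided lane: lift the stray tall narrow bottle out of the lane and stand it upright in the shallow square tray, and slide the gate grip fully open to its end stop. With the gate open, slide the jar along the lane and round the bend, keeping it upright and down between the rails, until it rests against the end stop of the nest; then slide the gate grip all the way back to its closed stop behind the jar and let go of everything. Leave all other bottles, tubs and tools where they stand.

Things in the scene. Friction and masses are not known exactly. Their poses are not given: they have to be found in the camera images.
- feeder: Jar lane, fixed (place and yaw vary): grey plate 255 x 310 x 10 mm with a lane 72 mm wide between aluminium rails 25 mm high, 5 mm thick (tops 35 mm above the bench). Origin at bench level below the centre of the lane's bend, z up; the plate spans x -125..130, y -130..180 mm. A gate blade crosses the lane at x = 44 to 50; a steel end stop (top 40 mm above the bench) has its face at x = 115 mm.
- bend (a point): Centre of the lane's bend, 10 mm above the feeder's origin, same axes. The lane's centre line runs straight along -y at x = -75 mm from the open entry (y = 178) to y = 0, then a quarter circle of radius 75 mm about this point from (-75, 0) to (0, -75), then straight along +x at y = -75 mm through the gate to the nest.
- nest (a point): Point on the lane floor (10 mm above the bench) where the jar's centre is when the jar rests against the end stop: x = +85, y = -75 mm in the feeder frame. Axes as the feeder's.
- gate (a joint): Opening of the sliding gate in m: 0 = closed (blade across the lane), 0.09 = fully open at its end stop (blade 24 mm clear of the lane). Slides along the feeder's +y to open, about 2 N friction, stays where left; blade top 32 mm above the bench. Starts closed or part open (0 to 0.03). With the jar home, 5 mm remain between jar and closed blade.
- gate_grip (a point): On the black block grip of the gate: centre of the block in plan, 54 mm above the bench. The block measures 22 mm (feeder x) x 30 mm (feeder y, the sliding direction) and stands from 32 to 70 mm above the bench. In the feeder frame it lies at x = +47, y = 20 mm + gate opening. Axes as the feeder's.
- jar: Squat white sample jar, the one to load; starts upright in the straight entry of the lane. Body 60 mm diameter, 38 mm high, with a deep ribbed white lid 50 mm in diameter above it, from 38 to 70 mm. Origin at the centre of its underside, z up. About 0.16 kg. Its friction on the lane floor is 0.5 to 0.7: pressed down or pushed high up it tips.
- stray: Stray tall narrow white bottle standing in the lane between the jar and the gate, 118 mm high: straight body 44 mm diameter up to 85 mm, then a shoulder to a neck and a cap 28 mm in diameter from 96 to 118 mm. Origin at the centre of its underside, z up. About 0.10 kg.
- tray: Shallow square open steel tray fixed on the bench, 130 x 130 mm outside, 26 mm high, walls and floor 4 mm thick; stands at the left or the right of the lane. Origin at the centre of its underside.
- vial: Bystander: small brown vial, 36 mm diameter, 54 mm high, standing on the feeder's plate between the lane and the gate's track. Origin at the centre of its underside.
- tub: Bystander: small tub, 42 mm diameter, 46 mm high, standing on the feeder's plate on the other side of the gate's track. Origin at the centre of its underside.
- sieve: Bystander: round steel pan, 124 mm diameter, 45 mm high, with two small side handles, on the bench on the side of the lane opposite to the tray. Origin at the centre of its underside.
- reagent_a: Bystander: white bottle, 68 mm diameter, 160 mm high, on the bench far left. Origin at the centre of its underside.
- reagent_b: Bystander: white jar, 64 mm diameter, 130 mm high, on the bench far right. Origin at the centre of its underside.
- beaker: Bystander: glass beaker, 70 mm diameter at the rim, 85 mm high, on the bench near the robot on the left. Origin at the centre of its underside.
- spatula: Bystander: steel spatula 190 mm long lying on the bench on the right, before the lane. Origin at its underside.

How it is judged:
By the outcome, as a careful person would: the job done as asked, in the order asked, and still so for the second after the job is handed in, with the robot touching nothing.
It also fails if it takes over 69 s, if anything falls off the work surface, if the arm or the gripper's body presses on something with over 40 N, if the wrist force passes 120 N, or if a joint passes its speed limit or range.

### The arm

A 6-joint arm with a two-finger parallel gripper is mounted at the origin on the work surface. World frame = base frame: x ahead of the robot, y to its left, z up, the work surface at z = 0. Lengths are in mm, angles in rad, forces in N, time in s.
With the tool pointing down it reaches from about 350 to 975 mm from the base axis. Payload 7.1 kg.
Tool frame: the origin (TCP) lies midway between the tips of the shut fingers; the grasp point (between the pads) lies 19 mm behind it; z points along the fingers, x is the direction in which the jaws open and shut, and the axes are right-handed (so a half turn about z gives the same grasp; the last joint's range is limited). The gripper opens to 88 mm and grips with 3 to 60 N. Pads are 20 mm wide; open, the fingers measure 115 mm over their backs; the gripper's body (75 mm by 178 mm) begins 61 mm behind the grasp point.
Start: joints at [-1.198, 0.423, 1.63, -0, 1.089, -0.019], TCP at [238.674, -577.615, 222.675] pointing down, gripper open.
Joint ranges: [-3, 3], [-0.9, 2.11], [0.09, 2.58], [-1.31, 4.45], [0.11, 2.69], [-2.54, 2.54]. Speed limits (rad/s): [2.39, 2.39, 3.01, 3.14, 3.14, 3.14].

### API

Orientations are given as a rotation vector (axis times angle).
In Python, from workcell import telemetry, imaging, ticket gives the robot as it stands.
- The arm moves only by the tool jog_arm, never from a script. Its arguments are lists of equal length, an entry for each row: "travel": the shift along the world's x, y, z in units of 400 mm (1.0 is 400 mm), a list of three; "dr": the turn, a rotation vector about the world's x, y, z in units of 90 degrees (1.0 is 90 degrees), a list of three. In form: {"travel": [[tx, ty, tz], ...], "dr": [[wx, wy, wz], ...]}. A call has exactly 10 rows; each row is the pose to reach, as a shift and turn from the pose measured when the call began; what a row does not reach only later rows make up. A row lasts 1/10 s, in which the tool goes at most 50 mm and 8.59 degrees, less where a joint would pass 70% of its speed; a pose out of reach is approached as far as the arm can. A call with a number of a shift or a turn outside -1 to 1 is refused whole. A call with a gripper value outside its range is refused whole. "hand" is the opening, from -1 (shut) to 1 (fully open), set as the call begins (left out, the last holds). The fingers move at their own pace and stop on an object; the grip force is fixed at half the most. Time passes only in rows, so rows that repeat a pose let the fingers close, or fill a call up. It gives the time, the measured TCP pose, the force and the opening at its end, in the units of the state.
- telemetry.get_obs(): the state, without advancing time (a new reading comes with each control period).
- imaging.get_image(name): name is "scene" or "top"; returns a dict with "pixels" (384x512x3 uint8, red, green, blue), "range_z" (384x512 float32, mm along the optical axis (not along the pixel's ray), 0 where there is no reading), "fx", "fy", "cx", "cy" (pixels), "extrinsics" (4x4, takes a point from world to camera coordinates). Camera axes: x right, y down, z forward; pixel columns grow to the right and rows downward; lengths in mm; the calibration is good to about 2 mm. A picture is of the moment at which its call begins.
- ticket.close_job(): hands the job in, once; it reports no verdict.
The state is a dict: "t": time; "qpos": joint angles; "qvel": joint speeds; "joint_torque": joint torques, N m; "ee_pos": TCP position; "orientation": TCP orientation; "ft_force": force on the tool from outside, world axes, zero at the start; "moment": the same for the moment, N m; "width": finger opening in mm.
Only numpy, scipy, OpenCV 4.12 (cv2) and the standard library are available. Lean on these libraries where they do the work, as an engineer would, in place of code of your own. Each camera call takes 0.05 s, during which the arm holds its last target. There are 200 camera calls.

## Working session

There is one attempt and no reset: what is moved stays moved. The work goes in short steps, Python scripts to look and compute and a tool call to move; the robot and the scene stay as the last step left them, time stands still between calls to the robot, and variables do not carry over. Pictures are saved under pics/ and viewed, about 8 in all and at most 12, crops included, and the job is handed in when it is done.

Besides the shell and the picture viewer there is one more tool, called after ">>>" as a command line: name --argument value ..., lists and objects as JSON in quotes. jog_arm: Moves the arm, as the interface text tells. Its arguments: {"type":"object","properties":{"travel":{"type":"array"},"dr":{"type":"array"},"hand":{"type":"number"}},"required":["travel","dr"]}

```bash
mkdir -p pics
cat > h.py <<'E'
import numpy as np, cv2
from workcell import telemetry, imaging, ticket
def grab(n):
    im=imaging.get_image(n); np.savez(''+n+'.npz',**im); return im
def load(n): return dict(np.load(''+n+'.npz'))
def cloud(im):
    z=im['range_z'].astype(float); v,u=np.mgrid[:z.shape[0],:z.shape[1]]
    p=np.stack([(u-im['cx'])/im['fx']*z,(v-im['cy'])/im['fy']*z,z],-1)
    E=im['extrinsics']; w=(p-E[:3,3])@E[:3,:3]; w[z<=0]=np.nan; return w
def save(im,f,crop=None,s=1.5):
    a=im['pixels'][:,:,::-1]
    if crop: a=a[crop[1]:crop[3],crop[0]:crop[2]]
    cv2.imwrite('pics/'+f,cv2.resize(a,None,fx=s,fy=s,interpolation=cv2.INTER_CUBIC))
E
python3 - <<'E'
from h import *
for n in('top','scene'):
    im=grab(n); save(im,n+'0.png'); print(n,im['extrinsics'].round(3).tolist(),im['fx'],im['cx'],im['cy'])
o=telemetry.get_obs(); print(o)
E
```

```text
top [[-0.015, -0.999, -0.028, 29.185], [-0.999, 0.016, -0.042, 501.886], [0.042, 0.028, -0.999, 1378.78], [0.0, 0.0, 0.0, 1.0]] 456.66206082281894 252.77563758516393 193.50469717163412
scene [[-0.688, 0.726, 0.01, 369.572], [0.536, 0.517, -0.667, -229.023], [-0.489, -0.453, -0.745, 1493.494], [0.0, 0.0, 0.0, 1.0]] 407.9582087612061 260.41865101116446 189.15115350268644
{'t': 0.1, 'qpos': array([-1.19802966e+00,  4.23775846e-01,  1.63059410e+00, -2.37187274e-05,
        1.08860331e+00, -1.90061712e-02]), 'qvel': array([ 0.00016746,  0.00052501, -0.00151907,  0.00153207,  0.00171237,
       -0.00020887]), 'joint_torque': array([ 3.67613220e-04, -5.45616567e+01, -2.74324036e+01,  6.45131548e-02,
        1.88093452e-02, -1.41221614e-05]), 'ee_pos': array([ 238.47536661, -577.17719204,  221.97994868]), 'orientation': array([-2.61069773e+00,  1.74614105e+00,  1.79779390e-03]), 'ft_force': array([ 0.58832707, -0.53799315, -0.04581877]), 'moment': array([-0.02430346, -0.01962142, -0.00283998]), 'width': 87.37486550932798}
```

View pics/top0.png

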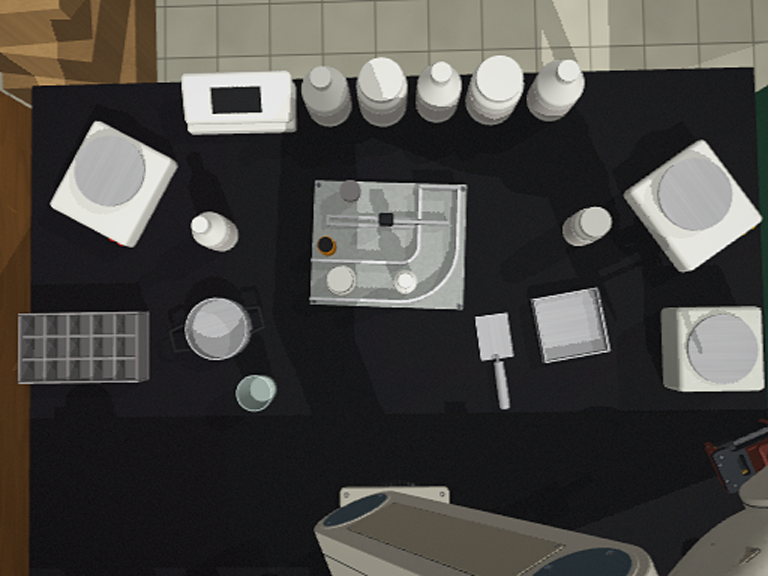

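View pics/scene0.png

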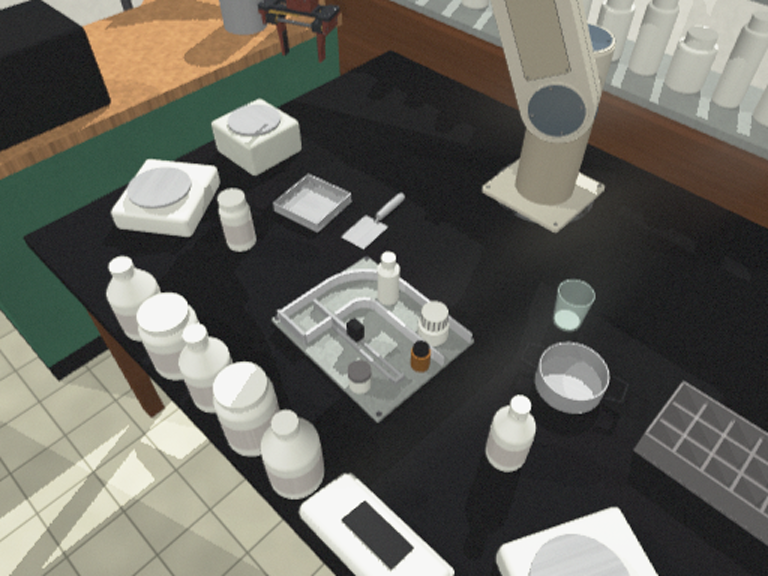

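The top view shows the feeder roughly aligned with the world at (388,245), with the jar at (341,279), the stray at (405,281), the grip at (386,219), the tray at (570,325) and the spatula at (495,340). The scene view agrees. I'll measure next.

Run:
```python
from h import *
im=load('top'); w=cloud(im); 
save(im,'crop.png',(200,112,320,212),6.5)
E=im['extrinsics']
def at(u,v,z):  # pixel full-res -> world on plane z
    d=np.array([(u-im['cx'])/im['fx'],(v-im['cy'])/im['fy'],1])@E[:3,:3]; c=-E[:3,3]@E[:3,:3]; return c+d*(z-c[2])/d[2]
def blob(name,u0,v0,r,zlo,zhi):
    s=w[v0-r:v0+r,u0-r:u0+r].reshape(-1,3); s=s[(s[:,2]>zlo)&(s[:,2]<zhi)]
    print(name,len(s),s.mean(0).round(1),'mid',((np.percentile(s,2,0)+np.percentile(s,98,0))/2).round(1),'ext',(np.percentile(s,98,0)-np.percentile(s,2,0)).round(1))
blob('jarlid',227,186,20,60,80); blob('cap',270,187,14,108,128); blob('grip',257,146,12,60,80)
blob('vial',217,163,12,45,60);blob('tub',233,127,12,38,55);blob('tray',380,217,32,18,34);blob('spat',330,240,40,2,40)
# plate outline fit
m=((w[...,2]>4)&(w[...,2]<45)); m[:, :195]=0;m[:,325:]=0;m[:110]=0;m[212:]=0
pts=w[m][:,:2].astype(np.float32); r=cv2.minAreaRect(pts); print('plate rect',r)
# tray rect
m=(w[...,2]>14)&(w[...,2]<40); m[:, :345]=0;m[:,412:]=0;m[:185]=0;m[250:]=0
print('tray',cv2.minAreaRect(w[m][:,:2].astype(np.float32)))
print('bench z',np.nanmedian(w[255:265,150:300,2]), 'plate z',np.nanmedian(w[170:175,255:262,2]))
# end stop: z>37 top region
```

```text
jarlid 138 [528.2  99.2  76.2] mid [542.  102.8  71.1] ext [81.3 55.8 17.5]
cap 44 [514.4 -28.4 125.4] mid [516.3 -28.6 122.4] ext [25.2 25.  10.9]
grip 79 [640.5   6.7  68.7] mid [640.6   6.9  67.3] ext [20.4 26.5 12.4]
vial 42 [591.5 124.6  52.6] mid [593.  126.7  52.5] ext [35.5 33.1 13.3]
tub 69 [698.3  77.5  52. ] mid [699.   77.1  48. ] ext [37.3 37.5 13.8]
tray 282 [ 425.4 -361.1   25.6] mid [ 427.7 -358.1   25.2] ext [140.2 142.4  11.9]
spat 2776 [ 368.3 -217.1    6.3] mid [ 361.4 -210.1   13.4] ext [231.6 232.1  22.7]
plate rect ((604.4056396484375, 0.1704254150390625), (396.96343994140625, 311.2857666015625), 89.1410903930664)
tray ((427.74176025390625, -358.6869812011719), (130.5865478515625, 132.75648498535156), 9.655134201049805)
bench z 0.9765715732552329 plate z 10.575558064162447
```

View pics/crop.png

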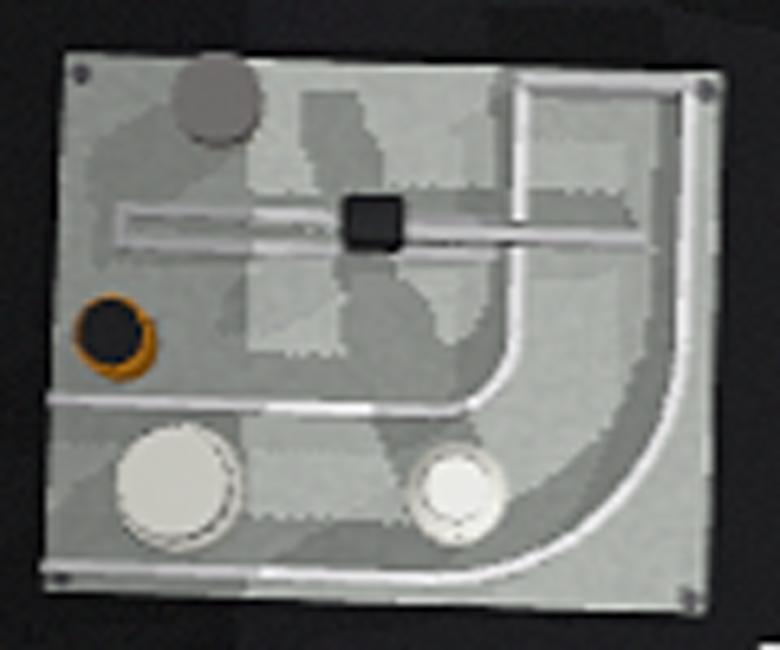

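The crop shows the plate corners at (66,53), (723,72), (705,614) and (44,588). The jar lid is at about (178,486), the stray cap at (457,488) and the grip at (373,222), with the gate part open.

```bash
cat >> h.py <<'E'
def at(im,u,v,z):
    E=im['extrinsics']
    d=np.array([(u-im['cx'])/im['fx'],(v-im['cy'])/im['fy'],1])@E[:3,:3]; c=-E[:3,3]@E[:3,:3]; return (c+d*(z-c[2])/d[2])
E
python3 - <<'E'
from h import *
im=load('top')
f=lambda a,b,z: at(im,(a+.5)/6.5-.5+200,(b+.5)/6.5-.5+112,z)[:2]
P=np.array([f(66,53,10),f(723,72,10),f(705,614,10),f(44,588,10)])
Q=np.array([[130,180],[130,-130],[-125,-130],[-125,180.]])
pc,qc=P.mean(0),Q.mean(0); U,S,V=np.linalg.svd((Q-qc).T@(P-pc)); R=(U@V).T; t=pc-R@qc
print('yaw',np.arctan2(R[1,0],R[0,0]),'org',t,'res',(P-(Q@R.T+t)).round(1).tolist())
for n,a,b,z in[('jar',178,486,80),('cap',457,488,128),('grip',373,222,70),('vial',110,331,64),('tub',217,99,56),('stop',605,84,40)]:
    p=f(a,b,z); print(n,p.round(1),'feeder',(R.T@(p-t)).round(1))
for n,q in[('nest',(85,-75)),('grip0',(47,20)),('grip.09',(47,110))]: print(n,(R@q+t).round(1))
g=lambda a,b,z: at(im,(a+.5)/1.5-.5,(b+.5)/1.5-.5,z)[:2].round(1)
for c in[(531,298),(599,288),(609,350),(543,362)]: print('tray',g(*c,26))
for c in[(475,317),(508,313),(512,358),(497,361),(508,407)]: print('spat',g(*c,3))
E
```

```text
yaw -0.052175478227277035 org [593.08432758 -22.41712276] res [[-0.9, -0.0], [-0.1, 0.1], [0.1, 0.2], [0.9, -0.2]]
jar [521.3  94.1] feeder [-77.8 112.6]
cap [515.7 -29.7] feeder [-76.9 -11.3]
grip [639.5   5.5] feeder [44.9 30.3]
vial [593.  125.4] feeder [ -7.8 147.6]
tub [699.3  76.1] feeder [100.9 103.9]
stop [ 705.7 -101.7] feeder [116.6 -73.3]
nest [ 674.1 -101.7]
grip0 [641.1  -4.9]
grip.09 [645.8  85. ]
tray [ 481.9 -281. ]
tray [ 499.7 -415.9]
tray [ 376.5 -432.1]
tray [ 354.5 -301.6]
spat [ 445.7 -171.5]
spat [ 452.8 -238.3]
spat [ 361.8 -244.3]
spat [ 356.2 -214. ]
spat [ 263.5 -234. ]
```

>>> jog_arm --travel '[[0.05, 0.1, 0], [0.1, 0.2, 0], [0.15, 0.3, 0], [0.2, 0.4, 0], [0.25, 0.5, 0], [0.305, 0.6, 0], [0.355, 0.7, 0], [0.405, 0.8, 0], [0.455, 0.9, 0], [0.505, 1.0, 0]]' --dr '[[0, 0, -0.03], [0, 0, -0.06], [0, 0, -0.09], [0, 0, -0.12], [0, 0, -0.15], [0, 0, -0.18], [0, 0, -0.21], [0, 0, -0.24], [0, 0, -0.27], [0, 0, -0.282]]' --hand 1

```text
t: 1.1
ee_pos: [440.8, -175.4, 221.9]
orientation: [-2.161, 2.279, 0.002]
ft_force: [1.1, 0.3, 0.6]
width: 87.5
```

>>> jog_arm --travel '[[0.06, 0.12, 0], [0.12, 0.24, 0], [0.18, 0.345, 0], [0.189, 0.364, -0.06], [0.189, 0.364, -0.15], [0.189, 0.364, -0.24], [0.189, 0.364, -0.33], [0.189, 0.364, -0.39], [0.189, 0.364, -0.41], [0.189, 0.364, -0.412]]' --dr '[[0, 0, 0], [0, 0, 0], [0, 0, 0], [0, 0, 0], [0, 0, 0], [0, 0, 0], [0, 0, 0], [0, 0, 0], [0, 0, 0], [0, 0, 0]]'

```text
t: 2.1
ee_pos: [515.7, -29.7, 56.2]
orientation: [2.161, -2.279, -0.004]
ft_force: [0.1, -0.1, -0.2]
width: 87.7
```

>>> jog_arm --travel '[[0, 0, 0], [0, 0, 0], [0, 0, 0], [0, 0, 0], [0, 0, 0], [0, 0, 0], [0, 0, 0], [0, 0, 0], [0, 0, 0], [0, 0, 0]]' --dr '[[0, 0, 0], [0, 0, 0], [0, 0, 0], [0, 0, 0], [0, 0, 0], [0, 0, 0], [0, 0, 0], [0, 0, 0], [0, 0, 0], [0, 0, 0]]' --hand -1

```text
t: 3.1
ee_pos: [515.9, -29.7, 56.5]
orientation: [2.162, -2.279, -0.004]
ft_force: [0.2, 0.8, 4.1]
width: 43.3
```

>>> jog_arm --travel '[[0, 0, 0.05], [0, 0, 0.13], [0, 0, 0.2], [-0.03, -0.11, 0.2], [-0.06, -0.22, 0.2], [-0.09, -0.33, 0.2], [-0.12, -0.44, 0.2], [-0.15, -0.55, 0.2], [-0.18, -0.66, 0.2], [-0.205, -0.76, 0.2]]' --dr '[[0, 0, 0], [0, 0, 0], [0, 0, 0], [0, 0, 0], [0, 0, 0], [0, 0, 0], [0, 0, 0], [0, 0, 0], [0, 0, 0], [0, 0, 0]]'

```text
t: 4.1
ee_pos: [432.6, -335.5, 136.0]
orientation: [2.161, -2.28, -0.005]
ft_force: [1.4, 0.9, -1.1]
width: 43.3
```

>>> jog_arm --travel '[[-0.018, -0.056, 0], [-0.018, -0.056, -0.03], [-0.018, -0.056, -0.09], [-0.018, -0.056, -0.14], [-0.018, -0.056, -0.17], [-0.018, -0.056, -0.19], [-0.018, -0.056, -0.203], [-0.018, -0.056, -0.208], [-0.018, -0.056, -0.211], [-0.018, -0.056, -0.212]]' --dr '[[0, 0, 0], [0, 0, 0], [0, 0, 0], [0, 0, 0], [0, 0, 0], [0, 0, 0], [0, 0, 0], [0, 0, 0], [0, 0, 0], [0, 0, 0]]'

```text
t: 5.1
ee_pos: [425.8, -358.1, 51.7]
orientation: [2.161, -2.28, -0.004]
ft_force: [0.0, -0.1, -0.9]
width: 44.0
```

Run:
```python
from h import *
im=grab('scene'); save(im,'s1.png',(120,80,360,270),3.2)
print(telemetry.get_obs()['ft_force'])
```

```text
[ 0.71349074 -1.42377396 -2.99360713]
```

View pics/s1.png

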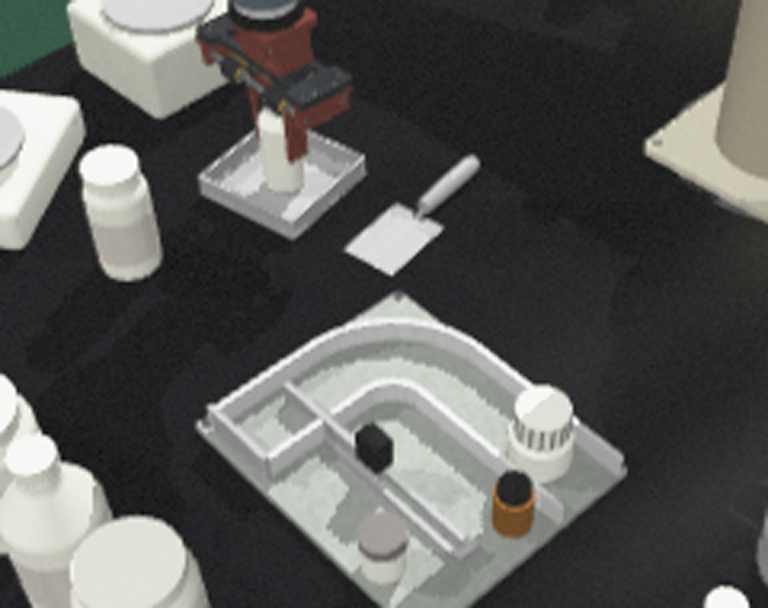

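The bottle at (283,160) is upright inside the tray. I'll lower it about 1 mm more and release.

>>> jog_arm --travel '[[0, 0, -0.001], [0, 0, -0.002], [0, 0, -0.003], [0, 0, -0.003], [0, 0, -0.003], [0, 0, -0.003], [0, 0, -0.003], [0, 0, -0.003], [0, 0, -0.003], [0, 0, -0.003]]' --dr '[[0, 0, 0], [0, 0, 0], [0, 0, 0], [0, 0, 0], [0, 0, 0], [0, 0, 0], [0, 0, 0], [0, 0, 0], [0, 0, 0], [0, 0, 0]]'

```text
t: 6.15
ee_pos: [425.8, -358.2, 50.5]
orientation: [2.161, -2.28, -0.004]
ft_force: [-0.5, -0.7, 0.5]
width: 43.7
```

>>> jog_arm --travel '[[0, 0, 0], [0, 0, 0], [0, 0, 0], [0, 0, 0], [0, 0, 0], [0, 0, 0.02], [0, 0, 0.08], [0, 0, 0.16], [0, 0, 0.25], [0, 0, 0.34]]' --dr '[[0, 0, 0], [0, 0, 0], [0, 0, 0], [0, 0, 0], [0, 0, 0], [0, 0, 0], [0, 0, 0], [0, 0, 0], [0, 0, 0], [0, 0, 0]]' --hand 1

```text
t: 7.15
ee_pos: [425.5, -358.0, 188.3]
orientation: [2.161, -2.28, -0.004]
ft_force: [-0.7, -0.5, 0.2]
width: 87.3
```

>>> jog_arm --travel '[[0.06, 0.1, 0], [0.12, 0.2, 0], [0.18, 0.3, 0], [0.24, 0.4, 0], [0.3, 0.5, 0], [0.36, 0.6, 0], [0.42, 0.7, 0], [0.48, 0.8, 0], [0.52, 0.88, 0], [0.537, 0.91, 0]]' --dr '[[0, 0, 0], [0, 0, 0], [0, 0, 0], [0, 0, 0], [0, 0, 0], [0, 0, 0], [0, 0, 0], [0, 0, 0], [0, 0, 0], [0, 0, 0]]'

```text
t: 8.15
ee_pos: [641.5, 9.1, 188.8]
orientation: [-2.164, 2.276, 0.003]
ft_force: [0.4, -1.1, -0.3]
width: 87.9
```

>>> jog_arm --travel '[[0, 0, -0.08], [0, 0, -0.16], [0, 0, -0.24], [0, 0, -0.3], [0, 0, -0.34], [0, 0, -0.36], [0, 0, -0.364], [0, 0, -0.364], [0, 0, -0.364], [0, 0, -0.364]]' --dr '[[0, 0, 0], [0, 0, 0], [0, 0, 0], [0, 0, 0], [0, 0, 0], [0, 0, 0], [0, 0, 0], [0, 0, 0], [0, 0, 0], [0, 0, 0]]'

```text
t: 9.15
ee_pos: [642.2, 9.1, 44.4]
orientation: [-2.163, 2.275, 0.001]
ft_force: [-0.3, -0.3, 0.6]
width: 88.0
```

>>> jog_arm --travel '[[0, 0, 0], [0, 0, 0], [0, 0, 0], [0, 0, 0], [0, 0, 0], [0, 0, 0], [0, 0, 0], [0, 0, 0], [0, 0, 0], [0, 0, 0]]' --dr '[[0, 0, 0], [0, 0, 0], [0, 0, 0], [0, 0, 0], [0, 0, 0], [0, 0, 0], [0, 0, 0], [0, 0, 0], [0, 0, 0], [0, 0, 0]]' --hand -1

```text
t: 10.15
ee_pos: [642.2, 8.9, 44.3]
orientation: [-2.164, 2.276, 0.001]
ft_force: [0.0, -2.2, -0.5]
width: 29.8
```

>>> jog_arm --travel '[[0.001, 0.02, 0], [0.002, 0.04, 0], [0.003, 0.06, 0], [0.004, 0.08, 0], [0.005, 0.1, 0], [0.006, 0.12, 0], [0.007, 0.14, 0], [0.008, 0.16, 0], [0.009, 0.172, 0], [0.009, 0.18, 0]]' --dr '[[0, 0, 0], [0, 0, 0], [0, 0, 0], [0, 0, 0], [0, 0, 0], [0, 0, 0], [0, 0, 0], [0, 0, 0], [0, 0, 0], [0, 0, 0]]'

```text
t: 11.15
ee_pos: [645.9, 81.5, 44.3]
orientation: [-2.164, 2.275, 0.001]
ft_force: [1.5, -2.9, -0.9]
width: 29.7
```

>>> jog_arm --travel '[[0, 0.002, 0], [0, 0.004, 0], [0, 0.006, 0], [0, 0.008, 0], [0, 0.009, 0], [0, 0.01, 0], [0, 0.011, 0], [0, 0.012, 0], [0.001, 0.012, 0], [0.001, 0.012, 0]]' --dr '[[0, 0, 0], [0, 0, 0], [0, 0, 0], [0, 0, 0], [0, 0, 0], [0, 0, 0], [0, 0, 0], [0, 0, 0], [0, 0, 0], [0, 0, 0]]'

```text
t: 12.15
ee_pos: [646.2, 86.3, 44.3]
orientation: [-2.164, 2.275, 0.001]
ft_force: [0.7, -2.2, -0.9]
width: 30.0
```

>>> jog_arm --travel '[[0, 0.001, 0], [0, 0.002, 0], [0, 0.003, 0], [0, 0.004, 0], [0, 0.005, 0], [0, 0.006, 0], [0, 0.007, 0], [0, 0.008, 0], [0, 0.008, 0], [0, 0.008, 0]]' --dr '[[0, 0, 0], [0, 0, 0], [0, 0, 0], [0, 0, 0], [0, 0, 0], [0, 0, 0], [0, 0, 0], [0, 0, 0], [0, 0, 0], [0, 0, 0]]'

```text
t: 13.15
ee_pos: [646.1, 86.7, 44.3]
orientation: [2.165, -2.276, 0.002]
ft_force: [1.1, -15.2, -1.1]
width: 29.7
```

>>> jog_arm --travel '[[0, 0, 0], [0, 0, 0], [0, 0, 0], [0, 0, 0], [0, 0, 0], [0, 0, 0.02], [0, 0, 0.08], [0, 0, 0.16], [0, 0, 0.23], [0, 0, 0.25]]' --dr '[[0, 0, 0], [0, 0, 0], [0, 0, 0], [0, 0, 0], [0, 0, 0], [0, 0, 0], [0, 0, 0], [0, 0, 0], [0, 0, 0], [0, 0, 0]]' --hand 1

```text
t: 14.15
ee_pos: [648.1, 87.1, 148.1]
orientation: [-2.163, 2.273, -0.007]
ft_force: [-0.1, 0.2, -0.5]
width: 87.8
```

>>> jog_arm --travel '[[-0.08, 0.006, 0], [-0.16, 0.012, 0], [-0.24, 0.018, 0], [-0.3, 0.023, 0], [-0.309, 0.023, 0], [-0.309, 0.023, -0.03], [-0.309, 0.023, -0.06], [-0.309, 0.023, -0.08], [-0.309, 0.023, -0.09], [-0.309, 0.023, -0.09]]' --dr '[[0, 0, 0], [0, 0, 0], [0, 0, 0], [0, 0, 0], [0, 0, 0], [0, 0, 0], [0, 0, 0], [0, 0, 0], [0, 0, 0], [0, 0, 0]]'

```text
t: 15.15
ee_pos: [524.4, 96.1, 110.9]
orientation: [-2.164, 2.275, -0.005]
ft_force: [-0.5, -0.2, 0.1]
width: 87.8
```

Run:
```python
from h import *
im=grab('scene'); save(im,'s2.png',(120,80,360,270),3.2)
print(telemetry.get_obs()['ee_pos'])
```

```text
[524.62368632  96.20281433 111.47210071]
```

View pics/s2.png

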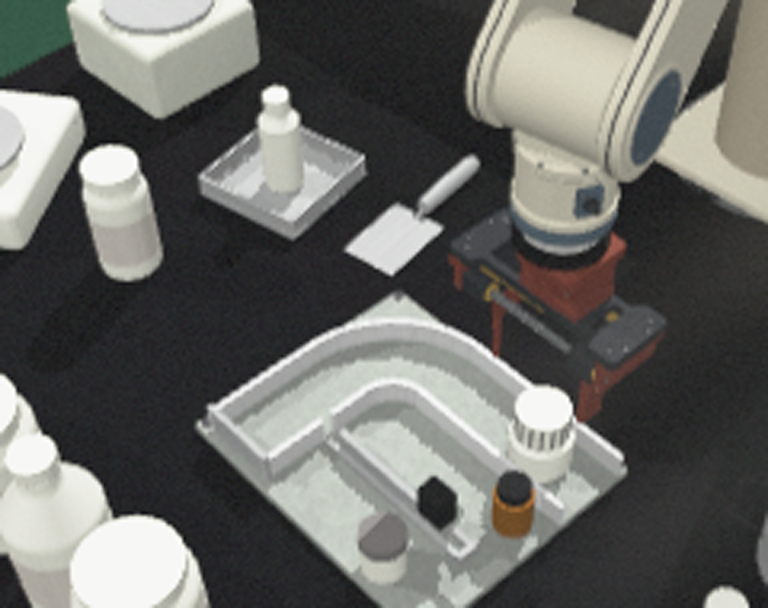

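Bottle stands upright in the tray at (280,145), the gate grip is fully open at (437,503), and the gripper is above the jar at (542,430). I'll descend and grip the lid.

>>> jog_arm --travel '[[-0.003, 0, -0.04], [-0.003, 0, -0.08], [-0.003, 0, -0.11], [-0.003, 0, -0.13], [-0.003, 0, -0.14], [-0.003, 0, -0.145], [-0.003, 0, -0.145], [-0.003, 0, -0.145], [-0.003, 0, -0.145], [-0.003, 0, -0.145]]' --dr '[[0, 0, 0], [0, 0, 0], [0, 0, 0], [0, 0, 0], [0, 0, 0], [0, 0, 0], [0, 0, 0], [0, 0, 0], [0, 0, 0], [0, 0, 0]]'

```text
t: 16.2
ee_pos: [523.6, 96.2, 53.8]
orientation: [-2.163, 2.274, -0.007]
ft_force: [0.6, 0.0, -0.2]
width: 87.9
```

>>> jog_arm --travel '[[0, 0, 0], [0, 0, 0], [0, 0, 0], [0, 0, 0], [0, 0, 0], [0, 0, 0], [0, 0, 0], [0, 0, 0], [0, 0, 0], [0, 0, 0]]' --dr '[[0, 0, 0], [0, 0, 0], [0, 0, 0], [0, 0, 0], [0, 0, 0], [0, 0, 0], [0, 0, 0], [0, 0, 0], [0, 0, 0], [0, 0, 0]]' --hand -1

```text
t: 17.2
ee_pos: [523.7, 96.3, 53.8]
orientation: [-2.163, 2.274, -0.007]
ft_force: [0.3, 1.0, 0.2]
width: 49.6
```

Run:
```python
import numpy as np
th=-.0522;t=np.array([593.6,-21]);R=np.array([[np.cos(th),-np.sin(th)],[np.sin(th),np.cos(th)]])
def P(s):
    if s<113.5: q=(-75-.9*(1-s/113.5),113.5-s)
    elif s<113.5+117.8: a=(s-113.5)/75; q=(-75*np.cos(a),-75*np.sin(a))
    else: q=(s-231.3,-75)
    return R@q+t
S=np.linspace(0,231.3+82,51); W=np.array([P(s) for s in S])
for k in range(0,50,10): print('start',W[k].round(1),((W[k+1:k+11]-W[k])/400).round(3).tolist())
print('end',W[-1].round(1),P(231.3+85))
```

```text
start [523.7  96.3] [[-0.001, -0.016], [-0.001, -0.031], [-0.002, -0.047], [-0.003, -0.063], [-0.003, -0.078], [-0.004, -0.094], [-0.005, -0.11], [-0.006, -0.125], [-0.006, -0.141], [-0.007, -0.157]]
start [521.   33.7] [[-0.001, -0.016], [-0.001, -0.031], [-0.002, -0.047], [-0.003, -0.063], [-0.003, -0.078], [-0.004, -0.094], [-0.005, -0.11], [-0.006, -0.125], [-0.006, -0.141], [-0.005, -0.156]]
start [519.  -28.9] [[0.002, -0.015], [0.006, -0.031], [0.011, -0.046], [0.017, -0.06], [0.024, -0.074], [0.032, -0.087], [0.042, -0.1], [0.052, -0.111], [0.064, -0.122], [0.076, -0.132]]
start [549.4 -81.6] [[0.013, -0.009], [0.027, -0.016], [0.041, -0.023], [0.056, -0.028], [0.071, -0.032], [0.086, -0.034], [0.102, -0.036], [0.118, -0.037], [0.133, -0.037], [0.149, -0.038]]
start [609.  -96.9] [[0.016, -0.001], [0.031, -0.002], [0.047, -0.002], [0.063, -0.003], [0.078, -0.004], [0.094, -0.005], [0.11, -0.006], [0.125, -0.007], [0.141, -0.007], [0.156, -0.008]]
end [ 671.6 -100.2] [ 674.57099831 -100.33282696]
```

>>> jog_arm --travel '[[-0.001, -0.016, 0], [-0.001, -0.031, 0], [-0.002, -0.047, 0], [-0.003, -0.063, 0], [-0.003, -0.078, 0], [-0.004, -0.094, 0], [-0.005, -0.11, 0], [-0.006, -0.125, 0], [-0.006, -0.141, 0], [-0.007, -0.157, 0]]' --dr '[[0, 0, 0], [0, 0, 0], [0, 0, 0], [0, 0, 0], [0, 0, 0], [0, 0, 0], [0, 0, 0], [0, 0, 0], [0, 0, 0], [0, 0, 0]]'

```text
t: 18.2
ee_pos: [520.8, 32.9, 53.8]
orientation: [-2.163, 2.274, -0.007]
ft_force: [0.4, 0.5, 0.4]
width: 49.4
```

>>> jog_arm --travel '[[-0.001, -0.014, 0], [-0.001, -0.029, 0], [-0.002, -0.045, 0], [-0.003, -0.061, 0], [-0.003, -0.076, 0], [-0.004, -0.092, 0], [-0.005, -0.108, 0], [-0.005, -0.123, 0], [-0.005, -0.139, 0], [-0.004, -0.154, 0]]' --dr '[[0, 0, 0], [0, 0, 0], [0, 0, 0], [0, 0, 0], [0, 0, 0], [0, 0, 0], [0, 0, 0], [0, 0, 0], [0, 0, 0], [0, 0, 0]]'

```text
t: 19.2
ee_pos: [519.2, -29.2, 53.8]
orientation: [-2.163, 2.274, -0.007]
ft_force: [1.3, 0.2, -0.1]
width: 49.6
```

>>> jog_arm --travel '[[0.002, -0.015, 0], [0.006, -0.03, 0], [0.011, -0.045, 0], [0.017, -0.059, 0], [0.024, -0.073, 0], [0.032, -0.086, 0], [0.042, -0.099, 0], [0.052, -0.11, 0], [0.064, -0.121, 0], [0.076, -0.131, 0]]' --dr '[[0, 0, 0], [0, 0, 0], [0, 0, 0], [0, 0, 0], [0, 0, 0], [0, 0, 0], [0, 0, 0], [0, 0, 0], [0, 0, 0], [0, 0, 0]]'

```text
t: 20.2
ee_pos: [550.0, -82.0, 53.8]
orientation: [-2.163, 2.274, -0.007]
ft_force: [-1.2, 1.7, 2.8]
width: 49.6
```

Run:
```python
from h import *
im=grab('scene'); save(im,'s3.png',(150,120,330,270),4)
o=telemetry.get_obs();print(o['ee_pos'],o['ft_force'])
```

```text
[551.14981789 -82.54299684  53.94314048] [ 1.71176609 -0.43336468 -1.46224766]
```

View pics/s3.png

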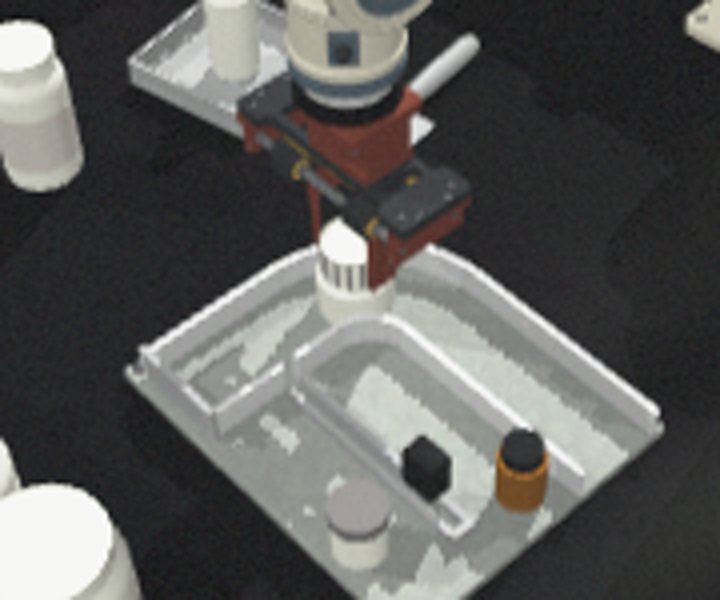

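The jar at (352,280) is upright in the bend and clear of both rails. I'll carry on.

>>> jog_arm --travel '[[0.01, -0.007, 0], [0.023, -0.014, 0], [0.037, -0.021, 0], [0.052, -0.026, 0], [0.067, -0.03, 0], [0.082, -0.032, 0], [0.098, -0.034, 0], [0.114, -0.035, 0], [0.129, -0.035, 0], [0.145, -0.036, 0]]' --dr '[[0, 0, 0], [0, 0, 0], [0, 0, 0], [0, 0, 0], [0, 0, 0], [0, 0, 0], [0, 0, 0], [0, 0, 0], [0, 0, 0], [0, 0, 0]]'

```text
t: 21.25
ee_pos: [609.6, -96.8, 53.9]
orientation: [-2.162, 2.273, -0.009]
ft_force: [-0.1, -0.4, -1.6]
width: 49.7
```

>>> jog_arm --travel '[[0.016, -0.001, 0], [0.031, -0.002, 0], [0.047, -0.002, 0], [0.063, -0.003, 0], [0.078, -0.004, 0], [0.094, -0.005, 0], [0.11, -0.006, 0], [0.125, -0.007, 0], [0.138, -0.007, 0], [0.145, -0.008, 0]]' --dr '[[0, 0, 0], [0, 0, 0], [0, 0, 0], [0, 0, 0], [0, 0, 0], [0, 0, 0], [0, 0, 0], [0, 0, 0], [0, 0, 0], [0, 0, 0]]'

```text
t: 22.25
ee_pos: [668.2, -100.0, 53.9]
orientation: [-2.162, 2.273, -0.009]
ft_force: [0.3, -0.7, -0.6]
width: 49.5
```

Now I'll creep towards the stop.

>>> jog_arm --travel '[[0.002, 0, 0], [0.004, 0, 0], [0.006, 0, 0], [0.008, 0, 0], [0.01, 0, 0], [0.011, 0, 0], [0.012, 0, 0], [0.013, 0, 0], [0.014, 0, 0], [0.014, 0, 0]]' --dr '[[0, 0, 0], [0, 0, 0], [0, 0, 0], [0, 0, 0], [0, 0, 0], [0, 0, 0], [0, 0, 0], [0, 0, 0], [0, 0, 0], [0, 0, 0]]'

```text
t: 23.25
ee_pos: [673.8, -100.0, 53.9]
orientation: [-2.162, 2.273, -0.009]
ft_force: [-0.6, 0.6, -1.2]
width: 49.5
```

>>> jog_arm --travel '[[0.001, 0, 0], [0.002, 0, 0], [0.003, 0, 0], [0.004, 0, 0], [0.005, 0, 0], [0.005, 0, 0], [0.005, 0, 0], [0.005, 0, 0], [0.005, 0, 0], [0.005, 0, 0]]' --dr '[[0, 0, 0], [0, 0, 0], [0, 0, 0], [0, 0, 0], [0, 0, 0], [0, 0, 0], [0, 0, 0], [0, 0, 0], [0, 0, 0], [0, 0, 0]]'

```text
t: 24.25
ee_pos: [674.9, -100.0, 53.9]
orientation: [-2.163, 2.274, -0.007]
ft_force: [-4.6, -0.5, 3.3]
width: 49.6
```

>>> jog_arm --travel '[[0.002, 0, 0], [0.002, 0, 0], [0.002, 0, 0], [0.002, 0, 0], [0.002, 0, 0], [0.002, 0, 0], [0.002, 0, 0], [0.002, 0, 0], [0.002, 0, 0], [0.002, 0, 0]]' --dr '[[0, 0, 0], [0, 0, 0], [0, 0, 0], [0, 0, 0], [0, 0, 0], [0, 0, 0], [0, 0, 0], [0, 0, 0], [0, 0, 0], [0, 0, 0]]'

```text
t: 25.25
ee_pos: [675.0, -100.0, 54.0]
orientation: [-2.164, 2.275, -0.005]
ft_force: [-5.6, -0.2, 3.8]
width: 49.3
```

>>> jog_arm --travel '[[0, 0, 0], [0, 0, 0], [0, 0, 0], [0, 0, 0], [0, 0, 0], [0, 0, 0.02], [0, 0, 0.08], [0, 0, 0.16], [0, 0, 0.23], [0, 0, 0.25]]' --dr '[[0, 0, 0], [0, 0, 0], [0, 0, 0], [0, 0, 0], [0, 0, 0], [0, 0, 0], [0, 0, 0], [0, 0, 0], [0, 0, 0], [0, 0, 0]]' --hand 1

```text
t: 26.25
ee_pos: [677.1, -100.3, 158.0]
orientation: [-2.161, 2.272, -0.013]
ft_force: [0.3, 0.0, 0.5]
width: 87.8
```

>>> jog_arm --travel '[[-0.015, 0.09, 0], [-0.03, 0.18, 0], [-0.045, 0.27, 0], [-0.06, 0.36, 0], [-0.074, 0.44, 0], [-0.077, 0.467, 0], [-0.077, 0.467, 0], [-0.077, 0.467, 0], [-0.077, 0.467, 0], [-0.077, 0.467, 0]]' --dr '[[0, 0, 0], [0, 0, 0], [0, 0, 0], [0, 0, 0], [0, 0, 0], [0, 0, 0], [0, 0, 0], [0, 0, 0], [0, 0, 0], [0, 0, 0]]'

```text
t: 27.25
ee_pos: [646.5, 85.1, 157.9]
orientation: [-2.16, 2.274, -0.013]
ft_force: [0.7, -0.8, 0.1]
width: 87.8
```

Run:
```python
from h import *
im=grab('scene'); save(im,'s4.png',(150,120,330,270),4)
im=grab('top'); w=cloud(im)
o=telemetry.get_obs();print(o['ee_pos'],o['ft_force'])
```

```text
[646.4041422   85.4203319  157.99045769] [-0.68770548 -0.44131337 -0.31648974]
```

View pics/s4.png

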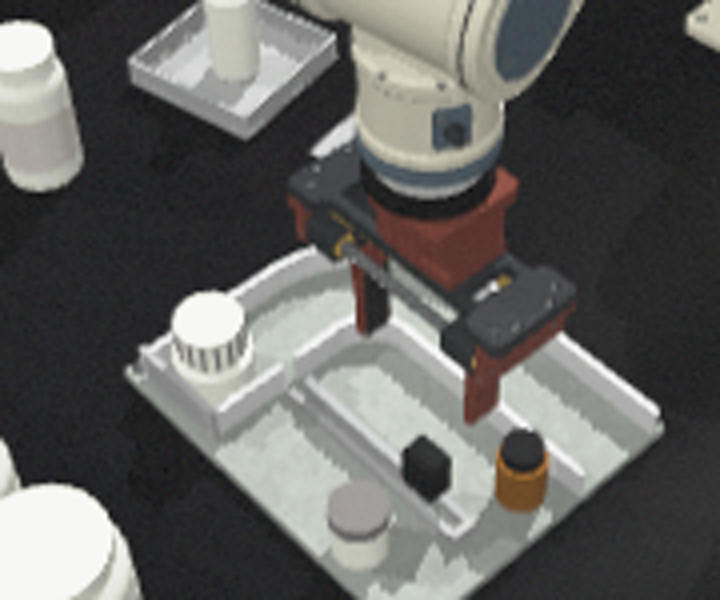

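The jar at (210,340) stands upright in the nest against the end stop. Next I'll close the gate.

>>> jog_arm --travel '[[0, 0.002, -0.06], [0, 0.002, -0.12], [0, 0.002, -0.18], [0, 0.002, -0.23], [0, 0.002, -0.26], [0, 0.002, -0.28], [0, 0.002, -0.284], [0, 0.002, -0.284], [0, 0.002, -0.284], [0, 0.002, -0.284]]' --dr '[[0, 0, 0], [0, 0, 0], [0, 0, 0], [0, 0, 0], [0, 0, 0], [0, 0, 0], [0, 0, 0], [0, 0, 0], [0, 0, 0], [0, 0, 0]]'

```text
t: 28.35
ee_pos: [647.0, 86.3, 45.3]
orientation: [-2.159, 2.273, -0.014]
ft_force: [-0.5, -0.2, 0.1]
width: 87.9
```

>>> jog_arm --travel '[[0, 0, 0], [0, 0, 0], [0, 0, 0], [0, 0, 0], [0, 0, 0], [0, 0, 0], [0, 0, 0], [0, 0, 0], [0, 0, 0], [0, 0, 0]]' --dr '[[0, 0, 0], [0, 0, 0], [0, 0, 0], [0, 0, 0], [0, 0, 0], [0, 0, 0], [0, 0, 0], [0, 0, 0], [0, 0, 0], [0, 0, 0]]' --hand -1

```text
t: 29.35
ee_pos: [647.0, 86.3, 45.3]
orientation: [-2.159, 2.273, -0.014]
ft_force: [-0.5, 0.0, -0.4]
width: 29.8
```

>>> jog_arm --travel '[[-0.001, -0.023, 0], [-0.002, -0.046, 0], [-0.004, -0.069, 0], [-0.005, -0.092, 0], [-0.006, -0.115, 0], [-0.007, -0.138, 0], [-0.008, -0.161, 0], [-0.01, -0.184, 0], [-0.011, -0.2, 0], [-0.011, -0.21, 0]]' --dr '[[0, 0, 0], [0, 0, 0], [0, 0, 0], [0, 0, 0], [0, 0, 0], [0, 0, 0], [0, 0, 0], [0, 0, 0], [0, 0, 0], [0, 0, 0]]'

```text
t: 30.35
ee_pos: [642.7, 1.6, 45.3]
orientation: [-2.159, 2.273, -0.014]
ft_force: [1.1, 2.0, -1.9]
width: 29.5
```

>>> jog_arm --travel '[[0, -0.002, 0], [0, -0.004, 0], [0, -0.006, 0], [0, -0.008, 0], [0, -0.01, 0], [0, -0.012, 0], [0, -0.014, 0], [0, -0.016, 0], [0, -0.017, 0], [0, -0.018, 0]]' --dr '[[0, 0, 0], [0, 0, 0], [0, 0, 0], [0, 0, 0], [0, 0, 0], [0, 0, 0], [0, 0, 0], [0, 0, 0], [0, 0, 0], [0, 0, 0]]'

```text
t: 31.35
ee_pos: [642.4, -3.6, 45.3]
orientation: [-2.157, 2.273, -0.011]
ft_force: [-0.1, 12.8, 1.3]
width: 29.6
```

>>> jog_arm --travel '[[0, -0.002, 0], [0, -0.003, 0], [0, -0.004, 0], [0, -0.004, 0], [0, -0.004, 0], [0, -0.004, 0], [0, -0.004, 0], [0, -0.004, 0], [0, -0.004, 0], [0, -0.004, 0]]' --dr '[[0, 0, 0], [0, 0, 0], [0, 0, 0], [0, 0, 0], [0, 0, 0], [0, 0, 0], [0, 0, 0], [0, 0, 0], [0, 0, 0], [0, 0, 0]]'

```text
t: 32.35
ee_pos: [642.4, -3.7, 45.3]
orientation: [-2.157, 2.272, -0.009]
ft_force: [0.6, 10.9, -0.8]
width: 29.9
```

>>> jog_arm --travel '[[0, 0, 0], [0, 0, 0], [0, 0, 0], [0, 0, 0], [0, 0, 0], [0, 0, 0.02], [0, 0, 0.08], [0, 0, 0.16], [0, 0, 0.25], [0, 0, 0.34]]' --dr '[[0, 0, 0], [0, 0, 0], [0, 0, 0], [0, 0, 0], [0, 0, 0], [0, 0, 0], [0, 0, 0], [0, 0, 0], [0, 0, 0], [0, 0, 0]]' --hand 1

```text
t: 33.35
ee_pos: [642.2, -3.7, 183.1]
orientation: [-2.157, 2.272, -0.009]
ft_force: [-0.0, 0.8, -0.5]
width: 87.9
```

>>> jog_arm --travel '[[-0.03, 0.05, 0.05], [-0.1, 0.1, 0.1], [-0.2, 0.1, 0.1], [-0.3, 0.1, 0.1], [-0.4, 0.1, 0.1], [-0.45, 0.1, 0.1], [-0.5, 0.1, 0.1], [-0.5, 0.1, 0.1], [-0.5, 0.1, 0.1], [-0.5, 0.1, 0.1]]' --dr '[[0, 0, 0], [0, 0, 0], [0, 0, 0], [0, 0, 0], [0, 0, 0], [0, 0, 0], [0, 0, 0], [0, 0, 0], [0, 0, 0], [0, 0, 0]]'

```text
t: 34.35
ee_pos: [443.6, 36.3, 223.6]
orientation: [-2.156, 2.271, -0.011]
ft_force: [0.3, 0.3, 0.1]
width: 88.0
```

Run:
```python
from h import *
a=grab('scene'); b=grab('top'); A=a['pixels'][70:280,100:380]
save(a,'s5.png',(120,80,360,270),3.2); save(b,'t5.png',(195,105,425,255),3.4)
print(telemetry.get_obs()['ee_pos'])
```

```text
[443.26377915  36.25706135 223.19314796]
```

View pics/s5.png

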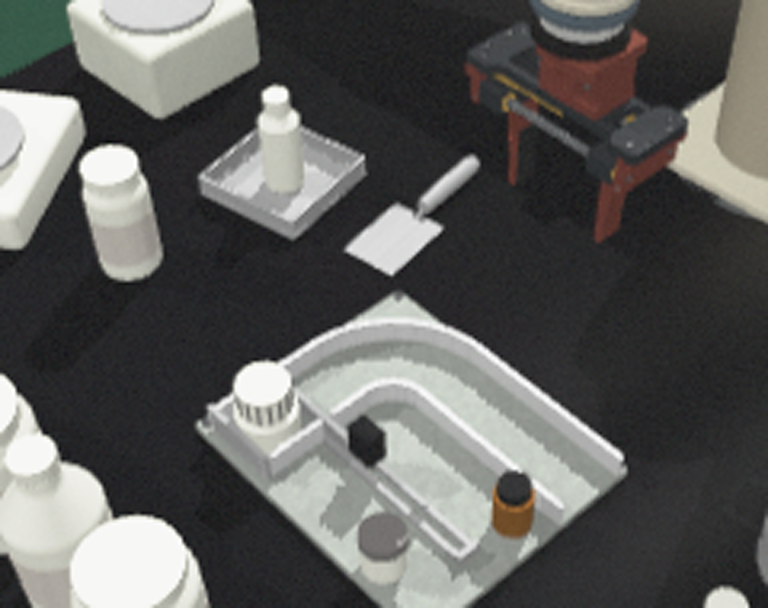

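View pics/t5.png

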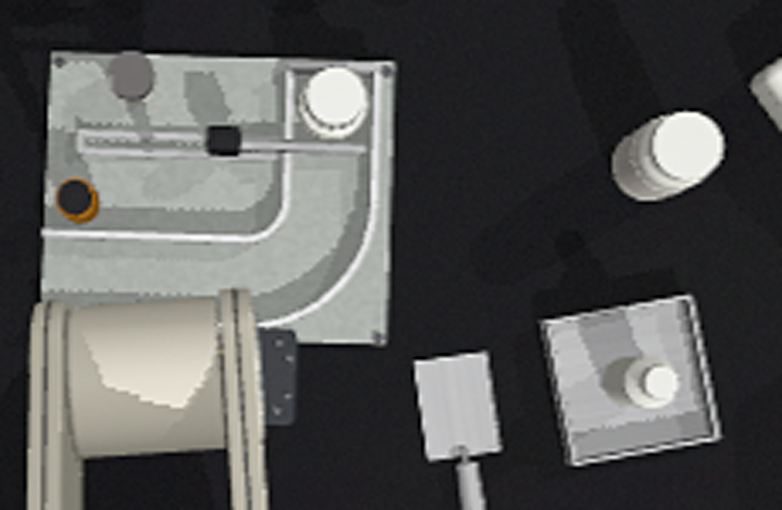

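The jar is in the nest (top view 334,98) with the gate blade closed behind it. The bottle is upright in the tray (650,383) and the bystanders are where they were. One numeric check of the jar before handing in.

Run:
```python
from h import *
b=load('top')
f=lambda a,c,z: at(b,(a+.5)/3.4-.5+195,(c+.5)/3.4-.5+105,z)[:2].round(1)
print('jar',f(334,97,80),'grip',f(223.5,140.5,70))
print(telemetry.get_obs()['ft_force']); ticket.close_job()
```

```text
jar [672.6 -99.4] grip [638.6  -4.5]
[0.30373973 0.51277358 0.07532971]
the job is handed in; nothing more can be done
```

The job is done and handed in at about 35 s of the 69 s allowed.

- **Stray bottle:** I lifted it out of the lane and stood it in the tray. The last pictures show it upright inside the walls.
- **Gate:** I slid it open until it met its end stop at about 15 N. Once the jar was home, I slid it back 90 mm to its closed stop, which it met at about 13 N.
- **Jar:** I gripped it by the lid and slid it along the lane and round the bend. Sideways forces stayed below 2 N on the way, then rose to about 5 N when it touched the end stop.

**Last checks:**
- **Jar position:** the top camera puts it at (672.6, -99.4), and the nest should be at about (674.5, -100.3). The roughly 2 mm difference in x matches the offset the camera showed on other tall parts. I did not measure any gap at the end stop, but contact was felt there just before release.
- **Gate grip:** it reads (638.6, -4.5). The gripper stopped at (642.4, -3.7), so y agrees within 1 mm. The camera read x 3.8 mm low, a little more than its usual offset.
- **Everything else:** the gripper is clear and touching nothing. The vial, tub, spatula and reagent_b look unmoved in the last pictures. The sieve, beaker and reagent_a were outside the last picture crops, but the arm did not work near them.

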